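# Wind the packing lift level with the shelf

## Robot

A 6-joint arm with a two-finger parallel gripper is mounted at the origin on the work surface. World frame = base frame: x ahead of the robot, y to its left, z up, the work surface at z = 0. Lengths are in mm, angles in rad, forces in N, time in s.
With the tool pointing down it reaches from about 350 to 875 mm from the base axis. Payload 15.5 kg.
Tool frame: the origin (TCP) lies at the very end of the fingers, on their centre line; the grasp point (between the pads) lies 19 mm behind it; z points along the fingers, y is the line along which they close (so a half turn about z gives the same grasp; the last joint's range is limited). The gripper opens to 85 mm and grips with 20 to 120 N. Pads are 22 mm wide; open, the fingers measure 114 mm over their backs; the gripper's body (76 mm by 85 mm) begins 54 mm behind the grasp point. The pads swing forward as they close: fully open they stand 13 mm farther back than shut.
Start: joints at [-1.359, 0.494, 1.345, -0, 1.302, -0.096], TCP at [189.353, -595.627, 231.277] pointing down, gripper open.
Joint ranges: [-2.91, 2.91], [-0.82, 2.16], [0.22, 2.67], [-1.22, 4.37], [0.12, 2.79], [-3.08, 3.08]. Speed limits (rad/s): [1.89, 1.89, 2.57, 3.01, 3.01, 3.01].

## Interface

Orientations are given as [roll, pitch, yaw] about the fixed x, y, z axes, in that order (R = Rz(yaw) Ry(pitch) Rx(roll)).
In Python, from plant import * gives the robot as it stands.
- The arm moves only by the shell command python3 -m jog 'ROWS' [FORCE]. ROWS is JSON, a list of rows, each an object of numbers: "rx", "ry", "rz": the turn, a rotation vector about the tool's x, y, z in degrees; "dx", "dy", "dz": the shift along the tool's x, y, z in mm; "grip": the finger opening in mm, from 0 to 85.4. A call has exactly 8 rows; each row shifts and turns the commanded pose from where the row before left it, along the tool's axes as they then stand; what a row does not reach is not made up. A row lasts 1/12 s, in which the tool goes at most 41.7 mm and 7.16 degrees, less where a joint would pass 70% of its speed; a pose out of reach is approached as far as the arm can. A call with a gripper value outside its range is refused whole. The fingers move at their own pace and stop on an object; FORCE is the grip in N (left out, the last holds). Time passes only in rows, so rows that do not move let the fingers close, or fill a call up. It gives the time, the measured TCP pose, the force, the opening and the grip force at its end, in the units of the state.
- state(): the state, without advancing time (a new reading comes with each control period).
- read_camera(name): name is "scene" or "top"; returns a dict with "frame" (384x512x3 uint8, blue, green, red), "intrinsics" (3x3 intrinsics, pixels), "k1" (the pictures are not rectified: a ray, as slopes to the right and down, at radius r is drawn at 1 + k1 r^2 times it, then the intrinsics apply), "T" (4x4, takes a point from camera to world coordinates). Camera axes: x right, y down, z forward; pixel columns grow to the right and rows downward; lengths in mm; the calibration is good to about 2 mm. A picture is of the moment at which its call begins. There is no depth.
- job_done(): hands the job in; it is judged then, once.
The state is a dict: "t": time; "joints": joint angles; "joint_velocities": joint speeds; "joint_torque": joint torques, N m; "tcp_pos": TCP position; "eef_rot": TCP orientation; "ft_force": force on the tool from outside, world axes, zero at the start; "moment": the same for the moment, N m; "gripper_width": opening from 0.0 (shut) to 1.0 (fully open); "finger_force": force on a finger pad.
Only numpy, scipy, OpenCV 4.12 (cv2) and the standard library are available. Lean on these libraries where they do the work, as an engineer would, in place of code of your own. Each camera call takes 0.05 s, during which the arm holds its last target. There are 200 camera calls.

## Task

Fit the loose crank fully home onto the square shaft of the lift's winder, then wind it round until the metal deck has risen flush with the wooden packing shelf beside it, so that boxes can be slid across. Leave the crank seated on the shaft and let go, and do not shove or tip the two glass jars.

Things in the scene. Friction and masses are not known exactly. Their poses are not given: they have to be found in the camera images.
- crank_hub (a point): Centre of the hub of the loose crank (about 0.33 kg, dark steel, wooden knob), which starts lying flat on the table, socket down. The hub is a block 28 x 28 mm, 36 mm tall; this point is half-way up. z points from the socket's mouth to the closed top, x along the arm to the knob. The arm is a bar 16 mm wide, 10 mm thick, flush with the hub's underside, ending 81 mm from the hub's axis.
- crank_mouth (a point): Centre of the mouth of the crank's socket, in the hub's underside, 18 mm below the hub's centre; axes as the hub's. The socket is square, 13.5 mm wide, 28 mm deep, with a 2 mm chamfer at the mouth, its sides parallel to the hub's faces.
- crank_knob (a point): Centre of the crank's wooden knob: an upright round grip 22 mm in diameter and 42 mm tall that spins freely on its pin. It stands on the arm, 70 mm from the hub's axis along the hub's +x; its underside is 11 mm, this point 32 mm and its top 53 mm above the hub's underside.
- shaft_foot (a point): Foot of the winder's shaft: centre of the top face of the round collar (28 mm across) on which a hub that is fully home sits, its mouth at this point. The grey housing's sloping face lies 20 mm below. Fixed on the robot's side of the lift. z points out along the shaft's axis, which leans 25 degrees from vertical towards the robot's side; y is level. These axes do not turn with the shaft.
- shaft_end (a point): Free end of the same shaft, 29 mm up its axis; axes as the foot's, not turning. Steel, 12 mm square for 22 mm, then a tapered round nose 11 to 7 mm across, 7 mm high. How the square is turned differs every time and is not reported: see or feel it. It repeats every quarter turn; the socket goes on within 7 degrees either way. Turning takes 0.18 N m (2.6 N at the knob); it stays where it is left.
- deck_top (a point): Point on the upper face of the lift's aluminium deck (180 x 220 mm, 12 mm thick), which lies behind the winder as the robot sees it: in its near right corner, 10 mm in from the near edge and 15 mm from the edge next to the shelf. z up. Turning the shaft clockwise, looking down onto the crank, raises the deck 15 mm a turn. It starts roughly 28 to 44 mm too low and can rise 17 mm or more beyond the right height.
- shelf_top (a point): Point on the upper face of the wooden packing shelf (200 x 240 mm, 18 mm thick) that stands to the right of the deck, seen from the robot: in its near left corner, 15 mm in from the near edge and 20 mm from the edge next to the deck. z up. The shelf is fixed; its height differs every time.
- jar0_mid (a point): Middle of a glass jar with a steel cap, about 64 mm across and 100 mm tall, standing on the table near the crank; this point is half-way up. To be left alone.
- jar1_mid (a point): Middle of a second, identical glass jar, half-way up. To be left alone.
Mind the look-alikes: they are no part of the job. Leave any purple or yellow look-alike of the part that bears crank_hub alone.

How it is judged (in metres and radians):
On the way, in this order (a step that is already met when the one before it is completed fails the run):
1. the crank is fully home on the square shaft, the deck still low (z of crank_hub in the frame of shaft_foot below 0.023 m and distance between crank_hub and shaft_foot below 0.024 m and angle between the z axis of crank_hub and the z axis of shaft_foot, either way round below 0.2 rad), for 0.2 s.
2. the crank, on the shaft, has raised the deck by more than one full turn (16 mm) (distance of deck_top from where it was at the start of the episode above 0.016 m and distance between crank_hub and shaft_foot below 0.03 m), for 0.1 s.
At the end, for the whole second after the job is handed in: The deck's top is level with the shelf's top within 4 mm, and the crank is still on the shaft with its hub's centre within 26 mm of the shaft's foot (18 mm is fully home) and its axis within 0.2 rad of the shaft's; the two glass jars stand where they were, within 25 mm and 0.3 rad of upright (z of deck_top in the frame of shelf_top between -0.004 and 0.004 m and z of crank_hub in the frame of shaft_foot above 0.012 m and distance between crank_hub and shaft_foot below 0.026 m and angle between the z axis of crank_hub and the z axis of shaft_foot, either way round below 0.2 rad); the robot touches nothing.
It fails at once if a glass jar is shoved more than 25 mm or tipped (distance of any of jar0_mid, jar1_mid from where it was at the start of the episode above 0.025 m or angle between any of jar0_mid, jar1_mid's own z axis and vertical above 0.3 rad).
It also fails if it takes over 72 s, if anything falls off the work surface, if the arm or the gripper's body presses on something with over 40 N, if the wrist force passes 120 N, or if a joint passes its speed limit or range.

## Working session

There is one attempt and no reset: what is moved stays moved. The work goes in short steps, Python scripts to look and compute and a shell command to move; the robot and the scene stay as the last step left them, time stands still between calls to the robot, and variables do not carry over. Pictures are saved under pics/ and viewed, at most 10 in all, crops included, and the job is handed in when it is done.

```bash
ls; mkdir -p pics; cat > h.py <<'E'
from plant import *
import numpy as np, cv2
from scipy.spatial.transform import Rotation as R
def ray(c,u,v):
    K=np.array(c["intrinsics"]);p=np.array([(u-K[0,2])/K[0,0],(v-K[1,2])/K[1,1]])
    q=p.copy()
    for _ in range(20): q=p/(1+c["k1"]*(q@q))
    T=np.array(c["T"]);d=T[:3,:3]@np.array([q[0],q[1],1]);return T[:3,3],d/np.linalg.norm(d)
def onz(c,u,v,z):
    o,d=ray(c,u,v);return o+d*(z-o[2])/d[2]
def tri(c1,p1,c2,p2):
    A=np.zeros((3,3));b=np.zeros(3);L=[]
    for c,p in((c1,p1),(c2,p2)):
        o,d=ray(c,*p);M=np.eye(3)-np.outer(d,d);A+=M;b+=M@o;L.append((M,o))
    x=np.linalg.solve(A,b);return x,[np.linalg.norm(M@(x-o)) for M,o in L]
def proj(c,X):
    T=np.array(c["T"]);p=T[:3,:3].T@(np.array(X)-T[:3,3]);q=p[:2]/p[2];q=q*(1+c["k1"]*(q@q));K=np.array(c["intrinsics"])
    return np.array([K[0,0]*q[0]+K[0,2],K[1,1]*q[1]+K[1,2]])
E
python3 - <<'E'
from h import *
import pickle
for n in("scene","top"):
    c=read_camera(n);pickle.dump(c,open(n+"0.pkl","wb"))
    cv2.imwrite(f"pics/{n}0.png",cv2.resize(c["frame"],(800,600),interpolation=cv2.INTER_CUBIC));print(n,c["intrinsics"],c["k1"],np.round(c["T"],3))
print(state())
E
```

```text
pics
scene [[416.83088909   0.         253.22264462]
 [  0.         416.83088909 190.70556368]
 [  0.           0.           1.        ]] -0.11566409683468096 [[ 3.200000e-02  7.010000e-01 -7.130000e-01  1.215979e+03]
 [ 9.990000e-01 -1.400000e-02  3.000000e-02  7.341000e+00]
 [ 1.100000e-02 -7.130000e-01 -7.010000e-01  8.458900e+02]
 [ 0.000000e+00  0.000000e+00  0.000000e+00  1.000000e+00]]
top [[370.69923622   0.         256.768007  ]
 [  0.         370.69923622 195.97839713]
 [  0.           0.           1.        ]] -0.06716588804174607 [[ 1.70000e-02 -9.89000e-01  1.49000e-01  4.22293e+02]
 [-9.99000e-01 -2.40000e-02 -4.60000e-02  7.28750e+01]
 [ 4.90000e-02 -1.48000e-01 -9.88000e-01  8.80538e+02]
 [ 0.00000e+00  0.00000e+00  0.00000e+00  1.00000e+00]]
{'t': 0.1, 'joints': array([-1.35848706e+00,  4.94121238e-01,  1.34605896e+00, -9.07869633e-06,
        1.30250296e+00, -9.55256087e-02]), 'joint_velocities': array([ 1.33830551e-03, -1.24427261e-03, -1.75902233e-03, -9.33937649e-05,
       -1.26507708e-03,  1.69913341e-04]), 'joint_torque': array([-2.00295494e-04, -8.83590460e+01, -3.84561288e+01, -1.15549910e-04,
        5.28420365e-03,  3.32276090e-05]), 'tcp_pos': array([ 189.28976365, -595.31047426,  230.76322357]), 'eef_rot': array([-3.14050629e+00, -9.53005605e-05,  3.07837237e-01]), 'ft_force': array([ 1.25083977, -0.39240331, -0.04488666]), 'moment': array([0.03133406, 0.04062711, 0.05013176]), 'finger_force': 0.0, 'gripper_width': 1.0043599129541707}
```

```bash
python3 -m jog --help 2>&1 | head -20
```

```text
invalid input: not JSON, or not a number
```

View pics/scene0.png

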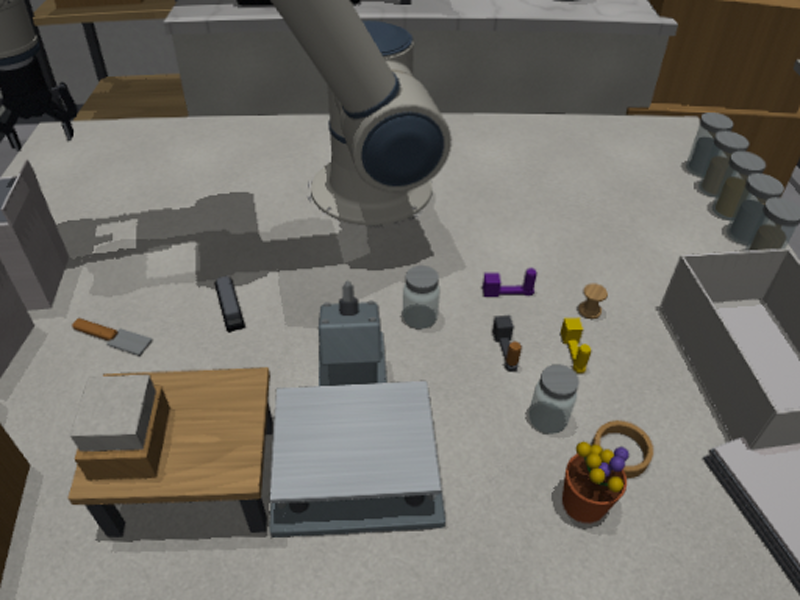

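View pics/top0.png

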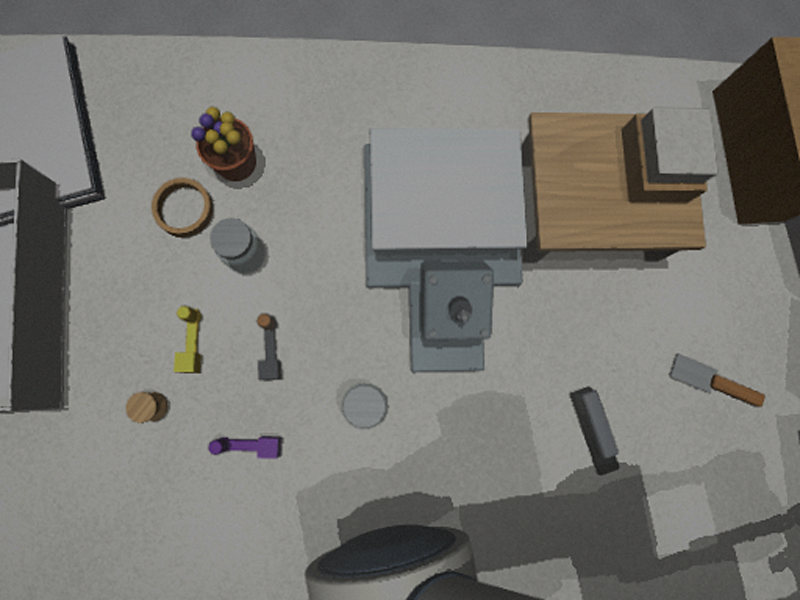

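The top view shows candidates for the crank: dark one with wooden knob at (268,368), yellow at (187,360), purple at (268,447). By the description (dark steel, wooden knob) I choose the dark one, at scene (503,328). The jars are at top (365,405) and (235,240). The winder shaft is at top (460,312) and scene (348,290), with the deck behind it and the shelf on its right. A close crop comes next.

```bash
python3 - <<'E'
from h import *
import pickle
t=pickle.load(open("top0.pkl","rb"));s=pickle.load(open("scene0.pkl","rb"))
def cr(c,x,y,w,h): return cv2.resize(c["frame"][y:y+h,x:x+w],(400,300),interpolation=cv2.INTER_NEAREST)
# 400x300 from 60x45 (6.667x), 
im=np.vstack([np.hstack([cr(t,145,198,60,45),cr(t,265,175,60,45)]),np.hstack([cr(s,300,195,60,45),cr(s,195,175,60,45)])])
cv2.imwrite("pics/crop1.png",im)
E
```

```text
(no output)
```

View pics/crop1.png

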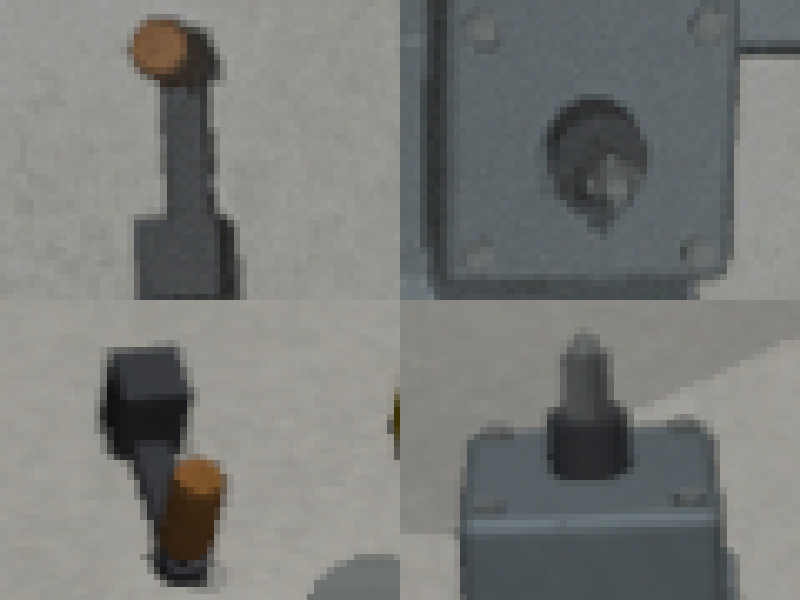

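The crop confirms the dark crank with its wooden knob top at crop (160,50) and its hub below. The shaft nose is at crop (617,185) from the top and (585,332) from the scene camera, above a dark collar.

```bash
python3 - <<'E'
from h import *
import pickle
t=pickle.load(open("top0.pkl","rb"));s=pickle.load(open("scene0.pkl","rb"))
g=cv2.cvtColor(t["frame"],cv2.COLOR_BGR2GRAY)
print("cols v=236",g[234:240,160:185].mean(0).round()); print("rows u=171",g[222:250,168:175].mean(1).round(), g[222:250,176:180].mean(1).round())
def m(c,box,lo,hi):
    x,y,w,h=box;hsv=cv2.cvtColor(c["frame"][y:y+h,x:x+w],cv2.COLOR_BGR2HSV);k=cv2.inRange(hsv,lo,hi);M=cv2.moments(k,True);return (M["m10"]/M["m00"]+x,M["m01"]/M["m00"]+y,M["m00"])
kt=m(t,(155,195,30,20),(3,80,90),(22,255,255));ks=m(s,(318,215,25,10),(3,80,150),(22,255,255));print(kt,ks)
print("knob top z53",onz(t,*kt[:2],53), "scene",onz(s,329.5,220.7,53),tri(t,kt[:2],s,(329.5,220.7)))
print("tip",tri(t,(297.05,202.25),s,(222.25,179.3)))
S=.64
dt=lambda x,y:(x*S-.2,y*S-.2)
print("deckNR",tri(t,dt(523,248),s,dt(277,388)),"shelfNL",tri(t,dt(529,247),s,dt(269,369)))
print("deckNL",tri(t,dt(374,248),s,dt(431,383)),"shelfNR",tri(t,dt(703,247),s,dt(107,373)))
print("jars",[onz(t,*dt(*p),100) for p in((365,405),(232,238))])
E
```

```text
cols v=236 [145. 144. 146. 149. 141.  88.  69.  73.  72.  72.  72.  74.  73.  73.
  71.  72.  74.  64.  40.  49.  91. 132. 147. 146. 148.]
rows u=171 [ 86.  84.  89.  91.  91.  91.  92.  86.  79.  72.  72.  71.  72.  72.
  73.  72.  73.  74.  72.  73.  57.  82. 139. 148. 148. 150. 147. 146.] [118. 118. 128. 132. 125. 117. 118. 112.  86.  61.  55.  54.  56.  58.
  56.  56.  58.  56.  55.  56.  52. 136. 150. 148. 147. 149. 147. 144.]Traceback (most recent call last):
  File "<stdin>", line 8, in <module>
  File "<stdin>", line 7, in m
ZeroDivisionError: float division by zero
```

```bash
python3 - <<'E'
from h import *
import pickle
t=pickle.load(open("top0.pkl","rb"));s=pickle.load(open("scene0.pkl","rb"))
S=.64
dt=lambda x,y:(x*S-.2,y*S-.2)
kt=(145+160/6.667-.5,198+50/6.667-.5)
h=onz(t,170.95,235.7,36);k=onz(t,*kt,53);print("hub",h,"knob",k,"len",np.linalg.norm((k-h)[:2]),"yaw",np.degrees(np.arctan2(k[1]-h[1],k[0]-h[0])))
print("knob tri",tri(t,kt,s,(329.5,220.7)))
# hub edges yaw: arm edges crop x at y 90 and 215 in crop
for a,b in(((160,100),(168,210)),((208,100),(214,210))):
    p=[onz(t,145+x/6.667-.5,198+y/6.667-.5,10) for x,y in(a,b)];d=p[0]-p[1];print("armyaw",np.degrees(np.arctan2(d[1],d[0])))
print("tip",tri(t,(297.05,202.25),s,(222.25,179.3)))
print("deckNR",tri(t,dt(523,248),s,dt(277,388)),"shelfNL",tri(t,dt(529,247),s,dt(269,369)))
print("deckNL",tri(t,dt(374,248),s,dt(431,383)),"shelfNR",tri(t,dt(703,247),s,dt(107,373)))
print("jars",[onz(t,*dt(*p),100) for p in((365,405),(232,238))])
print(onz(s,329.5,220.7,53))
E
```

```text
hub [454.52352824 225.93554845  36.        ] knob [522.02416796 231.67359979  53.        ] len 67.74408900859248 yaw 4.8588817249554115
knob tri (array([522.07502817, 231.94487781,  52.79348035]), [np.float64(0.228433922187595), np.float64(0.22843392218763994)])
armyaw 6.983748885600851
armyaw 5.80530205485558
tip (array([515.63847328, -34.60344733, 195.62173496]), [np.float64(0.07707033813515914), np.float64(0.07707033813515761)])
deckNR (array([ 630.12793422, -137.44934153,   89.80785196]), [np.float64(2.039287753638813), np.float64(2.0392877536387757)]) shelfNL (array([ 623.03099738, -141.30840241,  123.5185553 ]), [np.float64(6.261705583674438), np.float64(6.261705583674438)])
deckNL (array([624.26080952,  80.94952811,  89.22992393]), [np.float64(4.641586141803301), np.float64(4.641586141803276)]) shelfNR (array([ 630.11745877, -381.26289776,  129.06507721]), [np.float64(0.9947375358627442), np.float64(0.9947375358627347)])
jars [array([406.60866946,  83.10924049, 100.        ]), array([629.90433105, 272.25902368, 100.        ])]
[522.23664199 232.12212453  53.        ]
```

```bash
cat >> h.py <<'E'
def to(pos,Rt):
    s=state();R0=R.from_euler('xyz',s["eef_rot"]);
    print("shift(tool)",R0.inv().apply(np.array(pos)-s["tcp_pos"]).round(1),"rotvec deg",np.degrees((R0.inv()*Rt).as_rotvec()).round(2),"t",round(s["t"],2),"tcp",s["tcp_pos"].round(1),"rpy",np.degrees(s["eef_rot"]).round(2),"F",s["ft_force"].round(1),"j",s["joints"].round(2))
DOWN=lambda yaw:R.from_euler('xyz',[180,0,yaw],degrees=True)
E
A='{"dx":26.7,"dy":-24}'
python3 -m jog '[{"dx":26.7,"dy":-24},{"dx":26.7,"dy":-24},{"dx":26.7,"dy":-24},{"dx":26.7,"dy":-24},{"dx":26.7,"dy":-24},{"dx":26.7,"dy":-24},{"dx":26.7,"dy":-24},{"dx":26.7,"dy":-24}]'
python3 -m jog '[{"dx":26.7,"dy":-24},{"dx":26.7,"dy":-24},{"dx":26.7,"dy":-24},{"dx":26.7,"dy":-24},{"dx":26.7,"dy":-24},{"dx":26.7,"dy":-24},{"dx":26.7,"dy":-24},{"dx":26.7,"dy":-24}]'
python3 -c "
from h import *
to([453.5,226,120],DOWN(5.5))"
```

```text
shift(tool) [ 500.6 -702.5  111.6] rotvec deg [-0.06  0.   12.14] t 0.1 tcp [ 189.3 -595.3  230.8] rpy [-1.7994e+02 -1.0000e-02  1.7640e+01] F [ 1.3 -0.4 -0. ] j [-1.36  0.49  1.35 -0.    1.3  -0.1 ]invalid input
invalid input
```

```bash

python3 -m jog '[{"rx":0,"ry":0,"rz":0,"dx":26.7,"dy":-24,"dz":0,"grip":85},{"rx":0,"ry":0,"rz":0,"dx":26.7,"dy":-24,"dz":0,"grip":85},{"rx":0,"ry":0,"rz":0,"dx":26.7,"dy":-24,"dz":0,"grip":85},{"rx":0,"ry":0,"rz":0,"dx":26.7,"dy":-24,"dz":0,"grip":85},{"rx":0,"ry":0,"rz":0,"dx":26.7,"dy":-24,"dz":0,"grip":85},{"rx":0,"ry":0,"rz":0,"dx":26.7,"dy":-24,"dz":0,"grip":85},{"rx":0,"ry":0,"rz":0,"dx":26.7,"dy":-24,"dz":0,"grip":85},{"rx":0,"ry":0,"rz":0,"dx":26.7,"dy":-24,"dz":0,"grip":85}]'
python3 -c "
from h import *
to([453.5,226,120],DOWN(5.5))"
```

```text
t: 0.77
tcp_pos: [335.2, -346.2, 231.2]
eef_rot: [-3.141, 0.0, 0.308]
ft_force: [0.7, -0.8, 0.4]
gripper_width: 0.996
finger_force: 0.0
shift(tool) [ 286.  -509.5  111.3] rotvec deg [-2.000e-02  1.000e-02  1.212e+01] t 0.77 tcp [ 335.2 -346.2  231.2] rpy [-179.98    0.     17.62] F [ 0.7 -0.8  0.4] j [-0.93  0.29  1.69  0.    1.16  0.34]
```

```bash

python3 -m jog '[{"rx":0,"ry":0,"rz":0,"dx":17.9,"dy":-31.8,"dz":0,"grip":85},{"rx":0,"ry":0,"rz":0,"dx":17.9,"dy":-31.8,"dz":0,"grip":85},{"rx":0,"ry":0,"rz":0,"dx":17.9,"dy":-31.8,"dz":0,"grip":85},{"rx":0,"ry":0,"rz":0,"dx":17.9,"dy":-31.8,"dz":0,"grip":85},{"rx":0,"ry":0,"rz":0,"dx":17.9,"dy":-31.8,"dz":0,"grip":85},{"rx":0,"ry":0,"rz":0,"dx":17.9,"dy":-31.8,"dz":0,"grip":85},{"rx":0,"ry":0,"rz":0,"dx":17.9,"dy":-31.8,"dz":0,"grip":85},{"rx":0,"ry":0,"rz":0,"dx":17.9,"dy":-31.8,"dz":0,"grip":85}]'
python3 -m jog '[{"rx":0,"ry":0,"rz":0,"dx":17.9,"dy":-31.8,"dz":0,"grip":85},{"rx":0,"ry":0,"rz":0,"dx":17.9,"dy":-31.8,"dz":10,"grip":85},{"rx":0,"ry":0,"rz":0,"dx":17.9,"dy":-31.8,"dz":10,"grip":85},{"rx":0,"ry":0,"rz":0,"dx":17.9,"dy":-31.8,"dz":10,"grip":85},{"rx":0,"ry":0,"rz":0,"dx":17.9,"dy":-31.8,"dz":15,"grip":85},{"rx":0,"ry":0,"rz":0,"dx":17.9,"dy":-31.8,"dz":15,"grip":85},{"rx":0,"ry":0,"rz":0,"dx":17.9,"dy":-31.8,"dz":15,"grip":85},{"rx":0,"ry":0,"rz":0,"dx":17.9,"dy":-31.8,"dz":15,"grip":85}]' >/dev/null
python3 -m jog '[{"rx":0,"ry":0,"rz":6,"dx":0,"dy":0,"dz":0,"grip":70},{"rx":0,"ry":0,"rz":6.1,"dx":0,"dy":0,"dz":0,"grip":60},{"rx":0,"ry":0,"rz":0,"dx":0,"dy":0,"dz":20,"grip":60},{"rx":0,"ry":0,"rz":0,"dx":0,"dy":0,"dz":20,"grip":60},{"rx":0,"ry":0,"rz":0,"dx":0,"dy":0,"dz":10,"grip":60},{"rx":0,"ry":0,"rz":0,"dx":0,"dy":0,"dz":0,"grip":60},{"rx":0,"ry":0,"rz":0,"dx":0,"dy":0,"dz":0,"grip":60},{"rx":0,"ry":0,"rz":0,"dx":0,"dy":0,"dz":0,"grip":60}]' 
python3 -c "
from h import *
to([453.5,226,5],DOWN(5.5))
im=[]
for n in('scene','top'):
    c=read_camera(n);u,v=proj(c,[470,226,40]).astype(int);im.append(cv2.resize(c['frame'][max(0,v-50):v+50,u-65:u+65],(400,308),interpolation=2))
cv2.imwrite('pics/g1.png',np.hstack(im))"
```

```text
t: 1.43
tcp_pos: [393.9, -60.4, 231.3]
eef_rot: [-3.142, 0.0, 0.308]
ft_force: [0.7, -0.1, 0.2]
gripper_width: 0.996
finger_force: 0.0
t: 2.77
tcp_pos: [454.0, 223.8, 92.0]
eef_rot: [-3.141, -0.001, 0.097]
ft_force: [0.7, -0.0, 0.7]
gripper_width: 0.701
finger_force: 0.0
shift(tool) [-0.3 -2.2 87. ] rotvec deg [-0.01 -0.04  0.03] t 2.77 tcp [454.  223.8  92. ] rpy [-1.7999e+02 -4.0000e-02  5.5300e+00] F [ 0.7 -0.   0.7] j [0.34 0.52 1.79 0.   0.83 1.81]
```

View pics/g1.png

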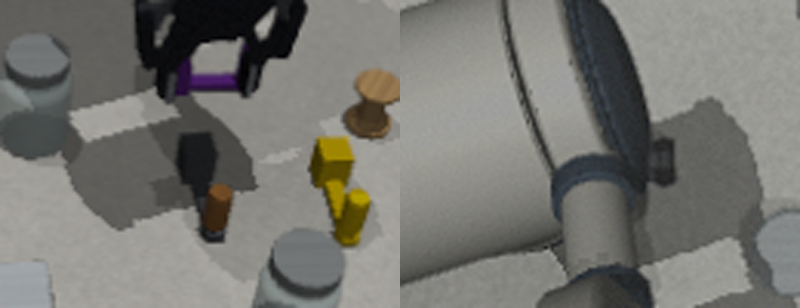

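The left crop shows the open fingers straddling the dark hub at about (195,155), with the yellow crank and the jars clear. Descend and grip.

```bash

python3 -m jog '[{"rx":0,"ry":0,"rz":0,"dx":-0.3,"dy":-2.2,"dz":20,"grip":60},{"rx":0,"ry":0,"rz":0,"dx":0,"dy":0,"dz":20,"grip":60},{"rx":0,"ry":0,"rz":0,"dx":0,"dy":0,"dz":20,"grip":60},{"rx":0,"ry":0,"rz":0,"dx":0,"dy":0,"dz":15,"grip":60},{"rx":0,"ry":0,"rz":0,"dx":0,"dy":0,"dz":8,"grip":60},{"rx":0,"ry":0,"rz":0,"dx":0,"dy":0,"dz":4,"grip":60},{"rx":0,"ry":0,"rz":0,"dx":0,"dy":0,"dz":0,"grip":50},{"rx":0,"ry":0,"rz":0,"dx":0,"dy":0,"dz":0,"grip":40}]' 40
python3 -m jog '[{"rx":0,"ry":0,"rz":0,"dx":0,"dy":0,"dz":0,"grip":20},{"rx":0,"ry":0,"rz":0,"dx":0,"dy":0,"dz":0,"grip":20},{"rx":0,"ry":0,"rz":0,"dx":0,"dy":0,"dz":0,"grip":20},{"rx":0,"ry":0,"rz":0,"dx":0,"dy":0,"dz":0,"grip":20},{"rx":0,"ry":0,"rz":0,"dx":0,"dy":0,"dz":0,"grip":20},{"rx":0,"ry":0,"rz":0,"dx":0,"dy":0,"dz":0,"grip":20},{"rx":0,"ry":0,"rz":0,"dx":0,"dy":0,"dz":0,"grip":20},{"rx":0,"ry":0,"rz":0,"dx":0,"dy":0,"dz":0,"grip":20}]' 70
```

```text
t: 3.53
tcp_pos: [453.5, 226.0, 5.0]
eef_rot: [-3.141, -0.001, 0.097]
ft_force: [0.1, 0.5, -0.2]
gripper_width: 0.476
finger_force: 0.0
t: 4.2
tcp_pos: [453.6, 226.1, 5.3]
eef_rot: [-3.141, -0.002, 0.097]
ft_force: [-0.5, -0.8, 7.2]
gripper_width: 0.319
finger_force: 69.4
```

```bash

python3 -m jog '[{"rx":0,"ry":0,"rz":0,"dx":0,"dy":0,"dz":-10,"grip":20},{"rx":0,"ry":0,"rz":0,"dx":0,"dy":0,"dz":-20,"grip":20},{"rx":0,"ry":0,"rz":0,"dx":0,"dy":0,"dz":-35,"grip":20},{"rx":0,"ry":0,"rz":0,"dx":0,"dy":0,"dz":-35,"grip":20},{"rx":0,"ry":0,"rz":0,"dx":0,"dy":0,"dz":-35,"grip":20},{"rx":0,"ry":0,"rz":0,"dx":0,"dy":0,"dz":-35,"grip":20},{"rx":0,"ry":0,"rz":0,"dx":0,"dy":0,"dz":-35,"grip":20},{"rx":0,"ry":0,"rz":0,"dx":0,"dy":0,"dz":-35,"grip":20}]' 
python3 -c "
from h import *
import pickle
to([500.8,-34.6,235],R.from_euler('y',-25,degrees=True)*DOWN(5.5))
s=pickle.load(open('scene0.pkl','rb'));t=pickle.load(open('top0.pkl','rb'))
g=cv2.cvtColor(s['frame'],cv2.COLOR_BGR2GRAY);print(g[178:194,216:230])
g=cv2.cvtColor(t['frame'],cv2.COLOR_BGR2GRAY);print(g[188:212,286:304])
f=np.array([527.9,-34.6,169.3]);a=np.array([-.4226,0,.9063])
for k in(0,22,29):print(k,proj(s,f+k*a).round(1),proj(t,f+k*a).round(1))
"
```

```text
t: 4.87
tcp_pos: [452.1, 225.6, 247.3]
eef_rot: [-3.141, -0.001, 0.097]
ft_force: [2.0, 0.7, -3.8]
gripper_width: 0.315
finger_force: 69.5
shift(tool) [ 23.3 263.7  12.2] rotvec deg [-2.42 24.85  0.03] t 4.87 tcp [452.1 225.6 247.3] rpy [-1.7999e+02 -3.0000e-02  5.5400e+00] F [ 2.   0.7 -3.8] j [0.34 0.31 1.61 0.   1.22 1.82]
[[134 135 136 137 137 135 134 135 135 134 134 133 134 135]
 [135 136 136 137 137 131 122 130 136 134 133 135 135 135]
 [134 135 136 137 132 105 105 107 116 135 134 135 135 135]
 [134 134 134 131 116  95 102  97 101 133 132 135 136 135]
 [135 133 132 126  95  94 101  93  88 106 124 134 133 134]
 [135 134 128 100  78  84  85  73  68  78 111 134 134 134]
 [134 134 125  88  76  76  73  66  60  72 109 136 136 134]
 [133 133 126  96  75  75  72  67  59  70 110 136 135 134]
 [133 133 128  98  76  75  73  67  58  66 101 135 133 132]
 [135 135 128  98  76  75  73  67  59  65  97 134 134 135]
 [136 134 128  98  77  76  73  67  59  65  97 133 133 135]
 [133 134 128  98  77  74  73  68  59  65  97 134 135 134]
 [134 135 125  86  77  75  74  70  59  59  68  96 123 133]
 [129
[... 1365 characters left out ...]
02  99]
 [ 93  93  81  64  64  50  45  55  67  63  91 100  97  74  96 101 101 103]
 [ 98  99  95  89  66  59  60  56  59  56  73  97  88  83 100  99 101 101]
 [ 99  95  97 100  87  74  66  68  66  64  72  85  90  99  99 103 100 102]
 [ 99  99  97  97 102  92  90  75  71  69  69  84  98 101 100 100 102 100]
 [ 97 100 100 100 101 101 100  75  68  68  82  98 100 101  99 100  97 100]
 [ 99  99 102  98  97 101 102  90  88  74  94 100 104 101 100  99  99 104]
 [100  98  98  99 100  99 100 104 100  88  97 102  99 101  99 102  97 101]
 [ 99 100 100  99  99 101 100  97 101 101 101 100 101 101 100 104 102  99]]
0 [222.6 191.2] [294.9 197.8]
22 [222.3 182.2] [296.5 201.1]
29 [222.2 179.3] [297.  202.2]
```

```bash

python3 -m jog '[{"rx":0,"ry":0,"rz":0,"dx":2.5,"dy":33,"dz":1.5,"grip":20},{"rx":0,"ry":0,"rz":0,"dx":2.5,"dy":33,"dz":1.5,"grip":20},{"rx":0,"ry":0,"rz":0,"dx":2.5,"dy":33,"dz":1.5,"grip":20},{"rx":0,"ry":0,"rz":0,"dx":2.5,"dy":33,"dz":1.5,"grip":20},{"rx":0,"ry":0,"rz":0,"dx":2.5,"dy":33,"dz":1.5,"grip":20},{"rx":0,"ry":0,"rz":0,"dx":2.5,"dy":33,"dz":1.5,"grip":20},{"rx":0,"ry":0,"rz":0,"dx":2.5,"dy":33,"dz":1.5,"grip":20},{"rx":0,"ry":0,"rz":0,"dx":2.5,"dy":33,"dz":1.5,"grip":20}]' 
python3 -c "
from h import *
to([497.2,-34.6,235],R.from_euler('y',-25,degrees=True)*DOWN(-35))"
```

```text
t: 5.53
tcp_pos: [497.8, -36.5, 233.3]
eef_rot: [3.142, -0.0, 0.097]
ft_force: [0.6, 0.8, -2.8]
gripper_width: 0.32
finger_force: 69.8
shift(tool) [-0.4 -2.  -1.7] rotvec deg [ 6.49 24.66 39.88] t 5.53 tcp [497.8 -36.5 233.3] rpy [ 1.7999e+02 -3.0000e-02  5.5300e+00] F [ 0.6  0.8 -2.8] j [-0.19  0.32  1.65  0.    1.18  1.28]
```

```bash

python3 -m jog '[{"rx":0.93,"ry":3.52,"rz":5.7,"dx":-0.4,"dy":-2,"dz":-1.7,"grip":20},{"rx":0.93,"ry":3.52,"rz":5.7,"dx":0,"dy":0,"dz":0,"grip":20},{"rx":0.93,"ry":3.52,"rz":5.7,"dx":0,"dy":0,"dz":0,"grip":20},{"rx":0.93,"ry":3.52,"rz":5.7,"dx":0,"dy":0,"dz":0,"grip":20},{"rx":0.93,"ry":3.52,"rz":5.7,"dx":0,"dy":0,"dz":0,"grip":20},{"rx":0.93,"ry":3.52,"rz":5.7,"dx":0,"dy":0,"dz":0,"grip":20},{"rx":0.91,"ry":3.54,"rz":5.68,"dx":0,"dy":0,"dz":0,"grip":20},{"rx":0,"ry":0,"rz":0,"dx":0,"dy":0,"dz":0,"grip":20}]' 
python3 -c "
from h import *
Rt=R.from_euler('y',-25,degrees=True)*DOWN(-35)
to([497.2,-34.6,235],Rt)
s=state();Rn=R.from_euler('xyz',s['eef_rot'])
kn=s['tcp_pos']+Rn.apply([70,0,-48]);hu=s['tcp_pos']+Rn.apply([0,0,-31])
im=[]
for n in('scene','top'):
    c=read_camera(n);u,v=proj(c,s['tcp_pos']).astype(int);im.append(cv2.resize(c['frame'][max(0,v-38):v+38,u-50:u+50],(400,304),interpolation=2));print(n,'knobtop pred',proj(c,kn).round(1),'crop origin',u-50,max(0,v-38))
cv2.imwrite('pics/g2.png',np.hstack(im))"
```

```text
t: 6.2
tcp_pos: [495.1, -32.2, 233.8]
eef_rot: [-2.878, -0.352, -0.663]
ft_force: [-0.7, 0.3, -4.4]
gripper_width: 0.32
finger_force: 70.4
shift(tool) [ 3.3  0.5 -0.2] rotvec deg [ 0.   -0.01 -0.3 ] t 6.2 tcp [495.1 -32.2 233.8] rpy [-164.92  -20.19  -38.01] F [-0.7  0.3 -4.4] j [-0.26  0.15  1.99  0.2   0.58  1.78]
scene knobtop pred [201.9 146.1] crop origin 172 122
top knobtop pred [330.8 187.4] crop origin 249 172
```

View pics/g2.png

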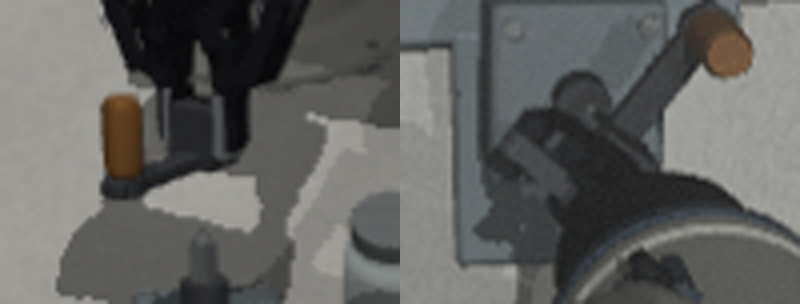

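The crank hangs level in the grip with its arm to the right. The knob top is seen at scene (202.5,146.5) against a predicted (201.9,146.1), so the grasp is as expected, and the shaft tip is below at crop (203,232). Approach along the axis.

```bash

python3 -m jog '[{"rx":0,"ry":0,"rz":-0.3,"dx":3.3,"dy":0.5,"dz":0,"grip":20},{"rx":0,"ry":0,"rz":0,"dx":0,"dy":0,"dz":7,"grip":20},{"rx":0,"ry":0,"rz":0,"dx":0,"dy":0,"dz":7,"grip":20},{"rx":0,"ry":0,"rz":0,"dx":0,"dy":0,"dz":7,"grip":20},{"rx":0,"ry":0,"rz":0,"dx":0,"dy":0,"dz":7,"grip":20},{"rx":0,"ry":0,"rz":0,"dx":0,"dy":0,"dz":5,"grip":20},{"rx":0,"ry":0,"rz":0,"dx":0,"dy":0,"dz":2,"grip":20},{"rx":0,"ry":0,"rz":0,"dx":0,"dy":0,"dz":0,"grip":20}]' 
cat >> h.py <<'E'
F0=np.array([527.9,-34.6,169.3]);AX=R.from_euler('y',-25,degrees=True)
def rel():
    s=state();Rn=R.from_euler('xyz',s["eef_rot"]);m=AX.inv().apply(s["tcp_pos"]+Rn.apply([0,0,5.3])-F0)
    x=AX.inv().apply(Rn.apply([1,0,0]))
    print("mouth in foot frame",m.round(1),"yaw",np.degrees(np.arctan2(x[1],x[0])).round(1),"F tool",Rn.inv().apply(s["ft_force"]).round(1),"M",Rn.inv().apply(s["moment"]).round(2),"grip",s["gripper_width"].round(3),"t",s["t"])
E
python3 -c "
from h import *
rel()"
```

```text
t: 6.97
tcp_pos: [514.7, -35.2, 202.5]
eef_rot: [-2.883, -0.353, -0.652]
ft_force: [0.3, 0.9, -3.1]
gripper_width: 0.316
finger_force: 70.4Traceback (most recent call last):
  File "<string>", line 3, in <module>
    rel()
    ~~~^^
  File "h.py", line 27, in rel
    print("mouth in foot frame",m.round(1),"yaw",np.degrees(np.arctan2(x[1],x[0])).round(1),"F tool",Rn.inv().apply(s["ft_force"]).round(1),"M",Rn.inv().apply(s["moment"]).round(2),"grip",s["gripper_width"].round(3),"t",s["t"])
                                                                                                                                                                                            ^^^^^^^^^^^^^^^^^^^^^^^^
AttributeError: 'float' object has no attribute 'round'
```

```bash

python3 -m jog '[{"rx":0,"ry":0,"rz":0,"dx":0,"dy":0,"dz":2,"grip":20},{"rx":0,"ry":0,"rz":0,"dx":0,"dy":0,"dz":2,"grip":20},{"rx":0,"ry":0,"rz":0,"dx":0,"dy":0,"dz":2,"grip":20},{"rx":0,"ry":0,"rz":0,"dx":0,"dy":0,"dz":0,"grip":20},{"rx":0,"ry":0,"rz":0,"dx":0,"dy":0,"dz":0,"grip":20},{"rx":0,"ry":0,"rz":0,"dx":0,"dy":0,"dz":0,"grip":20},{"rx":0,"ry":0,"rz":0,"dx":0,"dy":0,"dz":0,"grip":20},{"rx":0,"ry":0,"rz":0,"dx":0,"dy":0,"dz":0,"grip":20}]' >/dev/null
python3 -c "
from h import *
rel()"
```

```text
Traceback (most recent call last):
  File "h.py", line 27, in rel
    print("mouth in foot frame",m.round(1),"yaw",np.degrees(np.arctan2(x[1],x[0])).round(1),"F tool",Rn.inv().apply(s["ft_force"]).round(1),"M",Rn.inv().apply(s["moment"]).round(2),"grip",s["gripper_width"].round(3),"t",s["t"])
                                                                                                                                                                                            ^^^^^^^^^^^^^^^^^^^^^^^^
AttributeError: 'float' object has no attribute 'round'
```

```bash
sed -i 's/s\["gripper_width"\].round(3)/round(s["gripper_width"],3)/' h.py
python3 -c "
from h import *
rel()"
python3 -m jog '[{"rx":0,"ry":0,"rz":0,"dx":0,"dy":0,"dz":2,"grip":20},{"rx":0,"ry":0,"rz":0,"dx":0,"dy":0,"dz":2,"grip":20},{"rx":0,"ry":0,"rz":0,"dx":0,"dy":0,"dz":0,"grip":20},{"rx":0,"ry":0,"rz":0,"dx":0,"dy":0,"dz":0,"grip":20},{"rx":0,"ry":0,"rz":0,"dx":0,"dy":0,"dz":0,"grip":20},{"rx":0,"ry":0,"rz":0,"dx":0,"dy":0,"dz":0,"grip":20},{"rx":0,"ry":0,"rz":0,"dx":0,"dy":0,"dz":0,"grip":20},{"rx":0,"ry":0,"rz":0,"dx":0,"dy":0,"dz":0,"grip":20}]' >/dev/null
python3 -c "
from h import *
rel()"
```

```text
mouth in foot frame [ 2.7 -0.7 25.2] yaw -34.7 F tool [-1.   0.1 -5.9] M [-0.24 -0.52  0.02] grip 0.319 t 7.6333
mouth in foot frame [ 3.7 -1.2 22.4] yaw -34.7 F tool [ -0.2   5.1 -42.4] M [-1.15 -0.67 -0.01] grip 0.314 t 8.3
```

```bash

python3 -m jog '[{"rx":0,"ry":0,"rz":0,"dx":0,"dy":0,"dz":-2,"grip":20},{"rx":0,"ry":0,"rz":0,"dx":0,"dy":0,"dz":-1,"grip":20},{"rx":0,"ry":0,"rz":0,"dx":-1,"dy":0.4,"dz":0,"grip":20},{"rx":0,"ry":0,"rz":0,"dx":-1,"dy":0.4,"dz":0,"grip":20},{"rx":0,"ry":0,"rz":0,"dx":0,"dy":0,"dz":0,"grip":20},{"rx":0,"ry":0,"rz":0,"dx":0,"dy":0,"dz":0,"grip":20},{"rx":0,"ry":0,"rz":0,"dx":0,"dy":0,"dz":0,"grip":20},{"rx":0,"ry":0,"rz":0,"dx":0,"dy":0,"dz":0,"grip":20}]' >/dev/null
python3 -c "
from h import *
rel()"
python3 -m jog '[{"rx":0,"ry":0,"rz":0,"dx":0,"dy":0,"dz":1,"grip":20},{"rx":0,"ry":0,"rz":0,"dx":0,"dy":0,"dz":1,"grip":20},{"rx":0,"ry":0,"rz":0,"dx":0,"dy":0,"dz":0.3,"grip":20},{"rx":0,"ry":0,"rz":0,"dx":0,"dy":0,"dz":0,"grip":20},{"rx":0,"ry":0,"rz":0,"dx":0,"dy":0,"dz":0,"grip":20},{"rx":0,"ry":0,"rz":0,"dx":0,"dy":0,"dz":0,"grip":20},{"rx":0,"ry":0,"rz":0,"dx":0,"dy":0,"dz":0,"grip":20},{"rx":0,"ry":0,"rz":0,"dx":0,"dy":0,"dz":0,"grip":20}]' >/dev/null
python3 -c "
from h import *
rel()"
```

```text
mouth in foot frame [ 0.3 -0.2 23.9] yaw -34.7 F tool [-1.9  1.   2.8] M [-0.22 -0.4   0.03] grip 0.314 t 8.9667
mouth in foot frame [ 0.4 -0.2 21.8] yaw -34.7 F tool [-0.7  1.4  3.1] M [-0.24 -0.38 -0.02] grip 0.318 t 9.6333
```

```bash

for i in 1 2; do
python3 -m jog '[{"rx":0,"ry":0,"rz":0,"dx":0,"dy":0,"dz":1,"grip":20},{"rx":0,"ry":0,"rz":0,"dx":0,"dy":0,"dz":1,"grip":20},{"rx":0,"ry":0,"rz":0,"dx":0,"dy":0,"dz":0,"grip":20},{"rx":0,"ry":0,"rz":0,"dx":0,"dy":0,"dz":0,"grip":20},{"rx":0,"ry":0,"rz":0,"dx":0,"dy":0,"dz":0,"grip":20},{"rx":0,"ry":0,"rz":0,"dx":0,"dy":0,"dz":0,"grip":20},{"rx":0,"ry":0,"rz":0,"dx":0,"dy":0,"dz":0,"grip":20},{"rx":0,"ry":0,"rz":0,"dx":0,"dy":0,"dz":0,"grip":20}]' >/dev/null
python3 -c "
from h import *
rel()"; done
```

```text
mouth in foot frame [ 0.1 -0.2 19.7] yaw -34.7 F tool [-3.4  3.9  5.5] M [-0.95 -0.75  0.  ] grip 0.318 t 10.3
mouth in foot frame [-0.1 -0.2 17.7] yaw -34.7 F tool [-4.7  6.6  1.7] M [-1.17 -0.92  0.03] grip 0.315 t 10.9667
```

```bash

python3 -m jog '[{"rx":0,"ry":0,"rz":0,"dx":-0.4,"dy":0.5,"dz":0,"grip":20},{"rx":0,"ry":0,"rz":0,"dx":0,"dy":0,"dz":1,"grip":20},{"rx":0,"ry":0,"rz":0,"dx":0,"dy":0,"dz":1,"grip":20},{"rx":0,"ry":0,"rz":0,"dx":0,"dy":0,"dz":1,"grip":20},{"rx":0,"ry":0,"rz":0,"dx":0,"dy":0,"dz":1,"grip":20},{"rx":0,"ry":0,"rz":0,"dx":0,"dy":0,"dz":0,"grip":20},{"rx":0,"ry":0,"rz":0,"dx":0,"dy":0,"dz":0,"grip":20},{"rx":0,"ry":0,"rz":0,"dx":0,"dy":0,"dz":0,"grip":20}]' >/dev/null
python3 -c "
from h import *
rel()"
```

```text
mouth in foot frame [-1.3 -0.3 13.6] yaw -34.7 F tool [-5.   7.9  2.9] M [-1.51 -1.14 -0.07] grip 0.318 t 11.6333
```

```bash

python3 -m jog '[{"rx":0,"ry":0,"rz":0,"dx":-0.4,"dy":0.6,"dz":0,"grip":20},{"rx":0,"ry":0,"rz":0,"dx":0,"dy":0,"dz":1.5,"grip":20},{"rx":0,"ry":0,"rz":0,"dx":0,"dy":0,"dz":1.5,"grip":20},{"rx":0,"ry":0,"rz":0,"dx":0,"dy":0,"dz":1.5,"grip":20},{"rx":0,"ry":0,"rz":0,"dx":0,"dy":0,"dz":1.5,"grip":20},{"rx":0,"ry":0,"rz":0,"dx":0,"dy":0,"dz":0,"grip":20},{"rx":0,"ry":0,"rz":0,"dx":0,"dy":0,"dz":0,"grip":20},{"rx":0,"ry":0,"rz":0,"dx":0,"dy":0,"dz":0,"grip":20}]' >/dev/null
python3 -c "
from h import *
rel()"
python3 -m jog '[{"rx":0,"ry":0,"rz":0,"dx":0,"dy":0.2,"dz":1,"grip":20},{"rx":0,"ry":0,"rz":0,"dx":0,"dy":0,"dz":1,"grip":20},{"rx":0,"ry":0,"rz":0,"dx":0,"dy":0,"dz":1,"grip":20},{"rx":0,"ry":0,"rz":0,"dx":0,"dy":0,"dz":1,"grip":20},{"rx":0,"ry":0,"rz":0,"dx":0,"dy":0,"dz":0,"grip":20},{"rx":0,"ry":0,"rz":0,"dx":0,"dy":0,"dz":0,"grip":20},{"rx":0,"ry":0,"rz":0,"dx":0,"dy":0,"dz":0,"grip":20},{"rx":0,"ry":0,"rz":0,"dx":0,"dy":0,"dz":0,"grip":20}]' >/dev/null
python3 -c "
from h import *
rel()"
```

```text
mouth in foot frame [-1.6 -0.4  7.6] yaw -34.7 F tool [-7.2  3.3  6.5] M [-0.63 -1.44  0.01] grip 0.315 t 12.3
mouth in foot frame [-1.8 -0.4  3.7] yaw -34.7 F tool [-8.6  1.8  2.4] M [-0.26 -1.74  0.03] grip 0.316 t 12.9667
```

```bash

for i in 1 2; do
python3 -m jog '[{"rx":0,"ry":0,"rz":0,"dx":-0.4,"dy":0,"dz":1,"grip":20},{"rx":0,"ry":0,"rz":0,"dx":0,"dy":0,"dz":1,"grip":20},{"rx":0,"ry":0,"rz":0,"dx":0,"dy":0,"dz":0,"grip":20},{"rx":0,"ry":0,"rz":0,"dx":0,"dy":0,"dz":0,"grip":20},{"rx":0,"ry":0,"rz":0,"dx":0,"dy":0,"dz":0,"grip":20},{"rx":0,"ry":0,"rz":0,"dx":0,"dy":0,"dz":0,"grip":20},{"rx":0,"ry":0,"rz":0,"dx":0,"dy":0,"dz":0,"grip":20},{"rx":0,"ry":0,"rz":0,"dx":0,"dy":0,"dz":0,"grip":20}]' >/dev/null
python3 -c "
from h import *
rel()"; done
```

```text
mouth in foot frame [-1.8 -0.3  1.7] yaw -34.7 F tool [-8.5  2.2  1.7] M [-0.46 -1.48  0.03] grip 0.316 t 13.6333
mouth in foot frame [-1.9 -0.3 -0.3] yaw -34.7 F tool [-6.7  2.3  2.6] M [-0.51 -1.3  -0.  ] grip 0.319 t 14.3
```

```bash

for i in 1 2; do
python3 -m jog '[{"rx":0,"ry":0,"rz":0,"dx":-0.2,"dy":0,"dz":0.7,"grip":20},{"rx":0,"ry":0,"rz":0,"dx":0,"dy":0,"dz":0.8,"grip":20},{"rx":0,"ry":0,"rz":0,"dx":0,"dy":0,"dz":0,"grip":20},{"rx":0,"ry":0,"rz":0,"dx":0,"dy":0,"dz":0,"grip":20},{"rx":0,"ry":0,"rz":0,"dx":0,"dy":0,"dz":0,"grip":20},{"rx":0,"ry":0,"rz":0,"dx":0,"dy":0,"dz":0,"grip":20},{"rx":0,"ry":0,"rz":0,"dx":0,"dy":0,"dz":0,"grip":20},{"rx":0,"ry":0,"rz":0,"dx":0,"dy":0,"dz":0,"grip":20}]' >/dev/null
python3 -c "
from h import *
rel()"; done
```

```text
mouth in foot frame [-2.  -0.2 -1.8] yaw -34.7 F tool [-6.4  3.1  2.2] M [-0.61 -1.21 -0.02] grip 0.318 t 14.9667
mouth in foot frame [-2.  -0.2 -3.1] yaw -34.7 F tool [-5.9  3.7 -1.5] M [-0.7  -1.17 -0.06] grip 0.314 t 15.6333
```

```bash

python3 -m jog '[{"rx":0,"ry":0,"rz":0,"dx":-0.2,"dy":0.2,"dz":0.5,"grip":20},{"rx":0,"ry":0,"rz":0,"dx":0,"dy":0,"dz":0.5,"grip":20},{"rx":0,"ry":0,"rz":0,"dx":0,"dy":0,"dz":0,"grip":20},{"rx":0,"ry":0,"rz":0,"dx":0,"dy":0,"dz":0,"grip":20},{"rx":0,"ry":0,"rz":0,"dx":0,"dy":0,"dz":0,"grip":20},{"rx":0,"ry":0,"rz":0,"dx":0,"dy":0,"dz":0,"grip":20},{"rx":0,"ry":0,"rz":0,"dx":0,"dy":0,"dz":0,"grip":20},{"rx":0,"ry":0,"rz":0,"dx":0,"dy":0,"dz":0,"grip":20}]' >/dev/null
python3 -c "
from h import *
rel()"
```

```text
mouth in foot frame [-2.  -0.2 -3.5] yaw -34.7 F tool [ -6.8   3.3 -22.8] M [-0.8  -1.41  0.01] grip 0.315 t 16.3
```

Seated against the collar. Release, back out along the axis, shift over to the knob.

```bash

python3 -m jog '[{"rx":0,"ry":0,"rz":0,"dx":0,"dy":0,"dz":-0.7,"grip":30},{"rx":0,"ry":0,"rz":0,"dx":0,"dy":0,"dz":0,"grip":45},{"rx":0,"ry":0,"rz":0,"dx":0,"dy":0,"dz":0,"grip":55},{"rx":0,"ry":0,"rz":0,"dx":0,"dy":0,"dz":0,"grip":55},{"rx":0,"ry":0,"rz":0,"dx":0,"dy":0,"dz":0,"grip":55},{"rx":0,"ry":0,"rz":0,"dx":0,"dy":0,"dz":-20,"grip":55},{"rx":0,"ry":0,"rz":0,"dx":0,"dy":0,"dz":-20,"grip":55},{"rx":0,"ry":0,"rz":0,"dx":0,"dy":0,"dz":-22,"grip":55}]' 20
python3 -c "
from h import *
rel()"
python3 -m jog '[{"rx":0,"ry":0,"rz":0,"dx":23,"dy":0,"dz":0,"grip":55},{"rx":0,"ry":0,"rz":0,"dx":23,"dy":0,"dz":0,"grip":55},{"rx":0,"ry":0,"rz":0,"dx":23.5,"dy":0,"dz":0,"grip":50},{"rx":0,"ry":0,"rz":0,"dx":0,"dy":0,"dz":0,"grip":50},{"rx":0,"ry":0,"rz":0,"dx":0,"dy":0,"dz":0,"grip":50},{"rx":0,"ry":0,"rz":0,"dx":0,"dy":0,"dz":0,"grip":50},{"rx":0,"ry":0,"rz":0,"dx":0,"dy":0,"dz":0,"grip":50},{"rx":0,"ry":0,"rz":0,"dx":0,"dy":0,"dz":0,"grip":50}]' >/dev/null
python3 -c "
from h import *
rel()
s=state();Rn=R.from_euler('xyz',s['eef_rot'])
im=[]
for n in('scene','top'):
    c=read_camera(n);u,v=proj(c,[528,-35,180]).astype(int);im.append(cv2.resize(c['frame'][max(0,v-46):v+30,u-50:u+50],(400,304),interpolation=2));print(n,'crop origin',u-50,max(0,v-46))
cv2.imwrite('pics/g3.png',np.hstack(im))"
```

```text
t: 16.97
tcp_pos: [498.5, -34.8, 226.3]
eef_rot: [-2.883, -0.354, -0.652]
ft_force: [-1.2, 1.2, 0.1]
gripper_width: 0.641
finger_force: 0.0
mouth in foot frame [-2.6 -0.2 58.8] yaw -34.7 F tool [-1.5 -0.4 -0.6] M [-0.07 -0.14 -0.  ] grip 0.641 t 16.9667
mouth in foot frame [ 54.  -39.2  58.3] yaw -34.7 F tool [-0.7 -0.2 -0.6] M [-0.09 -0.18 -0.03] grip 0.582 t 17.6333
scene crop origin 172 141
top crop origin 245 150
```

View pics/g3.png

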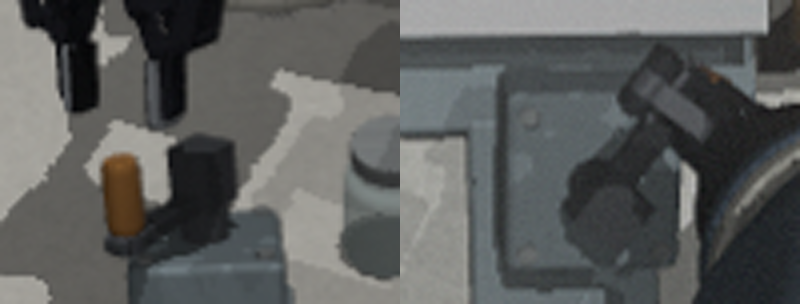

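The hub sits fully down on the collar (crop (200,190)), and the open fingers straddle the knob at (122,195). Descend and grip the knob lightly.

```bash

python3 -m jog '[{"rx":0,"ry":0,"rz":0,"dx":1,"dy":0,"dz":15,"grip":50},{"rx":0,"ry":0,"rz":0,"dx":0,"dy":0,"dz":15,"grip":50},{"rx":0,"ry":0,"rz":0,"dx":0,"dy":0,"dz":15,"grip":50},{"rx":0,"ry":0,"rz":0,"dx":0,"dy":0,"dz":0,"grip":35},{"rx":0,"ry":0,"rz":0,"dx":0,"dy":0,"dz":0,"grip":15},{"rx":0,"ry":0,"rz":0,"dx":0,"dy":0,"dz":0,"grip":15},{"rx":0,"ry":0,"rz":0,"dx":0,"dy":0,"dz":0,"grip":15},{"rx":0,"ry":0,"rz":0,"dx":0,"dy":0,"dz":0,"grip":15}]' 25
python3 -c "
from h import *
rel()"
```

```text
t: 18.4
tcp_pos: [569.9, -74.7, 210.2]
eef_rot: [-2.882, -0.354, -0.652]
ft_force: [-1.7, 2.1, -2.1]
gripper_width: 0.24
finger_force: 24.9
mouth in foot frame [ 55.4 -40.1  14. ] yaw -34.7 F tool [-3.2 -0.3  1.2] M [-0.08 -0.72  0.03] grip 0.24 t 18.4
```

```bash

python3 -m jog '[{"rx":0,"ry":0,"rz":0,"dx":-2.4,"dy":18.1,"dz":0,"grip":15},{"rx":0,"ry":0,"rz":0,"dx":-7,"dy":16.9,"dz":0,"grip":15},{"rx":0,"ry":0,"rz":0,"dx":-11.1,"dy":14.5,"dz":0,"grip":15},{"rx":0,"ry":0,"rz":0,"dx":-14.5,"dy":11.1,"dz":0,"grip":15},{"rx":0,"ry":0,"rz":0,"dx":-16.9,"dy":7,"dz":0,"grip":15},{"rx":0,"ry":0,"rz":0,"dx":-18.1,"dy":2.4,"dz":0,"grip":15},{"rx":0,"ry":0,"rz":0,"dx":0,"dy":0,"dz":0,"grip":15},{"rx":0,"ry":0,"rz":0,"dx":0,"dy":0,"dz":0,"grip":15}]' 25
python3 -c "
from h import *
rel();print(state()['joints'])"
```

```text
t: 19.07
tcp_pos: [481.4, -93.6, 169.3]
eef_rot: [-2.884, -0.357, -0.653]
ft_force: [-17.7, -19.7, 7.7]
gripper_width: 0.243
finger_force: 34.3
mouth in foot frame [-42.2 -59.   14.3] yaw -34.7 F tool [  0.8  23.5 -14.4] M [-3.47  0.13  0.03] grip 0.243 t 19.0667
[-0.43688999  0.27678872  2.09257038  0.46018871  0.40959644  1.34973126]
```

```bash

python3 -m jog '[{"rx":0,"ry":0,"rz":0,"dx":0,"dy":1.4,"dz":-0.5,"grip":15},{"rx":0,"ry":0,"rz":0,"dx":-18.1,"dy":-2.4,"dz":0,"grip":15},{"rx":0,"ry":0,"rz":0,"dx":-16.9,"dy":-7,"dz":0,"grip":15},{"rx":0,"ry":0,"rz":0,"dx":-14.5,"dy":-11.1,"dz":0,"grip":15},{"rx":0,"ry":0,"rz":0,"dx":-11.1,"dy":-14.5,"dz":0,"grip":15},{"rx":0,"ry":0,"rz":0,"dx":-7,"dy":-16.9,"dz":0,"grip":15},{"rx":0,"ry":0,"rz":0,"dx":-2.4,"dy":-18.1,"dz":0,"grip":15},{"rx":0,"ry":0,"rz":0,"dx":0,"dy":0,"dz":0,"grip":15}]' 25
python3 -c "
from h import *
rel();print(state()['joints'])"
```

```text
t: 19.73
tcp_pos: [463.0, 6.3, 161.0]
eef_rot: [-2.884, -0.35, -0.651]
ft_force: [-15.2, 6.2, 4.1]
gripper_width: 0.245
finger_force: 26.9
mouth in foot frame [-62.4  40.9  14.6] yaw -34.7 F tool [-13.5   1.8 -10.1] M [-0.33 -1.98 -0.05] grip 0.245 t 19.7333
[-0.16835918  0.26137709  2.16538805  0.24866928  0.29739398  1.78506913]
```

```bash

python3 -m jog '[{"rx":0,"ry":0,"rz":0,"dx":-0.8,"dy":0,"dz":-0.5,"grip":15},{"rx":0,"ry":0,"rz":0,"dx":2.4,"dy":-18.1,"dz":0,"grip":15},{"rx":0,"ry":0,"rz":0,"dx":7,"dy":-16.9,"dz":0,"grip":15},{"rx":0,"ry":0,"rz":0,"dx":11.1,"dy":-14.5,"dz":0,"grip":15},{"rx":0,"ry":0,"rz":0,"dx":14.5,"dy":-11.1,"dz":0,"grip":15},{"rx":0,"ry":0,"rz":0,"dx":16.9,"dy":-7,"dz":0,"grip":15},{"rx":0,"ry":0,"rz":0,"dx":18.1,"dy":-2.4,"dz":0,"grip":15},{"rx":0,"ry":0,"rz":0,"dx":0,"dy":0,"dz":0,"grip":15}]' 25
python3 -c "
from h import *
rel();print(state()['joints'])"
```

```text
t: 20.4
tcp_pos: [555.7, 21.1, 205.0]
eef_rot: [-2.88, -0.358, -0.653]
ft_force: [-0.3, 9.1, 10.6]
gripper_width: 0.244
finger_force: 30.2
mouth in foot frame [40.3 55.7 15.4] yaw -34.7 F tool [-1.7 -9.9 -9.7] M [ 1.28 -0.42 -0.02] grip 0.244 t 20.4
[-0.09332347  0.28377398  1.91457434  0.08102626  0.50611332  2.02047988]
```

```bash

python3 -m jog '[{"rx":0,"ry":0,"rz":0,"dx":0,"dy":-0.4,"dz":-0.5,"grip":15},{"rx":0,"ry":0,"rz":0,"dx":18.1,"dy":2.4,"dz":0,"grip":15},{"rx":0,"ry":0,"rz":0,"dx":16.9,"dy":7,"dz":0,"grip":15},{"rx":0,"ry":0,"rz":0,"dx":14.5,"dy":11.1,"dz":0,"grip":15},{"rx":0,"ry":0,"rz":0,"dx":11.1,"dy":14.5,"dz":0,"grip":15},{"rx":0,"ry":0,"rz":0,"dx":7,"dy":16.9,"dz":0,"grip":15},{"rx":0,"ry":0,"rz":0,"dx":2.4,"dy":18.1,"dz":0,"grip":15},{"rx":0,"ry":0,"rz":0,"dx":0,"dy":0,"dz":0,"grip":15}]' 25
python3 -c "
from h import *
rel()
import pickle
for n in('scene','top'):
    c=read_camera(n);pickle.dump(c,open(n+'1.pkl','wb'))
c=pickle.load(open('scene1.pkl','rb'));a=pickle.load(open('scene0.pkl','rb'))
cv2.imwrite('pics/d1.png',np.vstack([cv2.resize(q['frame'][225:325,150:300],(450,300),interpolation=2) for q in(a,c)]))"
```

```text
t: 21.07
tcp_pos: [568.1, -77.4, 210.9]
eef_rot: [-2.882, -0.355, -0.654]
ft_force: [0.5, 0.8, 0.2]
gripper_width: 0.245
finger_force: 26.1
mouth in foot frame [ 54.  -42.8  15.4] yaw -34.8 F tool [-0.  -0.9  0.1] M [ 0.15 -0.47 -0.  ] grip 0.245 t 21.0667
```

View pics/d1.png

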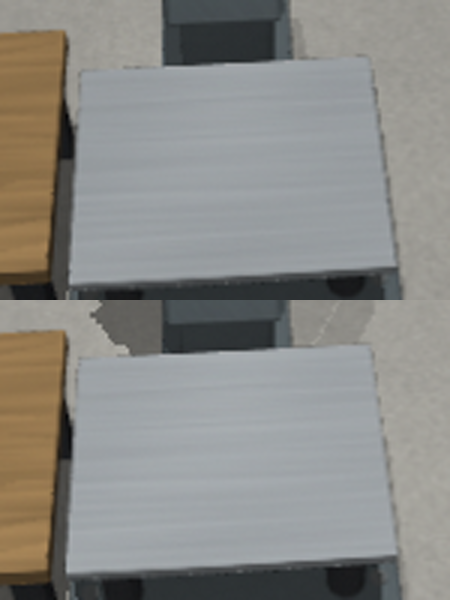

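The deck (lower half) has risen about 14 crop pixels on its left corner, from (78,72) to (76,58), and the shelf corner is still above it at (66,31). Now measure the height gap from edges in the unobstructed first pictures.

```bash
cat > gap.py <<'E'
from h import *
import pickle
def edge(c,cols,r0,r1):
    g=cv2.cvtColor(c["frame"],cv2.COLOR_BGR2LAB).astype(float)
    p=cv2.GaussianBlur(g[:,cols[0]:cols[1]].mean(1).reshape(-1,1,3),(1,3),0.7).reshape(-1,3)
    d=np.linalg.norm(np.diff(p,axis=0),axis=1);i=r0+int(np.argmax(d[r0:r1]));a,b,e=d[i-1:i+2]
    return (np.mean(cols)-.5,i+.5+.5*(a-e)/(a-2*b+e))
def xz(t,pt,s,ps):
    o1,d1=ray(t,*pt);o2,d2=ray(s,*ps)
    k=np.linalg.solve(np.array([d1[[0,2]],-d2[[0,2]]]).T,(o2-o1)[[0,2]]);return (o1+k[0]*d1).round(1)
def run(t,s,dn,df):
    for nm,tc,tr,sc,sr in(("deck near",(324,331),(155,163),(180,187),dn),("deck far",(324,331),(76,88),(180,187),df),
      ("shelf near",(343,350),(154,162),(160,167),(231,240)),("shelf far",(343,350),(67,78),(160,167),(311,319))):
        a=edge(t,tc,*tr);b=edge(s,sc,*sr);print(nm,np.round(a,1),np.round(b,1),xz(t,a,s,b))
L=lambda n:pickle.load(open(n+".pkl","rb"))
E
python3 -c "
from gap import *
run(L('top0'),L('scene0'),(244,253),(314,323))
s=L('scene1');print(edge(s,(180,187),240,248),edge(s,(180,187),310,321))"
```

```text
deck near [327.  157.9] [183. 248.] [ 630.6 -118.    91.3]
deck far [327.   81.9] [183.  318.9] [ 810.  -120.4   93.9]
shelf near [346.  158.8] [163.  234.6] [ 620.4 -150.2  127.5]
shelf far [346.   71.5] [163.  314.8] [ 819.7 -155.1  128.8]
(np.float64(183.0), np.float64(243.59088760922324)) (np.float64(183.0), np.float64(315.30588377329576))
```

Edges give the deck at z≈92.6 and the shelf at z≈128.1, a gap of 35.5 mm or 2.37 turns. One turn is done, so wind 480° more in 120° calls.

```bash

python3 -m jog '[{"rx":0,"ry":0,"rz":0,"dx":-2.4,"dy":18.3,"dz":0,"grip":15},{"rx":0,"ry":0,"rz":0,"dx":-7,"dy":17.1,"dz":0,"grip":15},{"rx":0,"ry":0,"rz":0,"dx":-11.1,"dy":14.6,"dz":0,"grip":15},{"rx":0,"ry":0,"rz":0,"dx":-14.5,"dy":11.1,"dz":0,"grip":15},{"rx":0,"ry":0,"rz":0,"dx":-16.9,"dy":7,"dz":0,"grip":15},{"rx":0,"ry":0,"rz":0,"dx":-18.1,"dy":2.4,"dz":0,"grip":15},{"rx":0,"ry":0,"rz":0,"dx":-18.1,"dy":-2.4,"dz":0,"grip":15},{"rx":0,"ry":0,"rz":0,"dx":-16.9,"dy":-7,"dz":0,"grip":15}]' 25 >/dev/null
python3 -c "
from h import *
rel()"
python3 -m jog '[{"rx":0,"ry":0,"rz":0,"dx":-14.5,"dy":-11.1,"dz":0,"grip":15},{"rx":0,"ry":0,"rz":0,"dx":-11.1,"dy":-14.5,"dz":0,"grip":15},{"rx":0,"ry":0,"rz":0,"dx":-7,"dy":-16.9,"dz":0,"grip":15},{"rx":0,"ry":0,"rz":0,"dx":-2.4,"dy":-18.1,"dz":0,"grip":15},{"rx":0,"ry":0,"rz":0,"dx":2.4,"dy":-18.2,"dz":0,"grip":15},{"rx":0,"ry":0,"rz":0,"dx":7,"dy":-17.1,"dz":0,"grip":15},{"rx":0,"ry":0,"rz":0,"dx":11.1,"dy":-14.7,"dz":0,"grip":15},{"rx":0,"ry":0,"rz":0,"dx":14.5,"dy":-11.1,"dz":0,"grip":15}]' 25 >/dev/null
python3 -c "
from h import *
rel()"
python3 -m jog '[{"rx":0,"ry":0,"rz":0,"dx":16.9,"dy":-7,"dz":0,"grip":15},{"rx":0,"ry":0,"rz":0,"dx":18.1,"dy":-2.4,"dz":0,"grip":15},{"rx":0,"ry":0,"rz":0,"dx":18.1,"dy":2.4,"dz":0,"grip":15},{"rx":0,"ry":0,"rz":0,"dx":16.9,"dy":7,"dz":0,"grip":15},{"rx":0,"ry":0,"rz":0,"dx":14.5,"dy":11.1,"dz":0,"grip":15},{"rx":0,"ry":0,"rz":0,"dx":11.1,"dy":14.5,"dz":0,"grip":15},{"rx":0,"ry":0,"rz":0,"dx":7,"dy":16.9,"dz":0,"grip":15},{"rx":0,"ry":0,"rz":0,"dx":2.4,"dy":18.1,"dz":0,"grip":15}]' 25 >/dev/null
python3 -c "
from h import *
rel()"
```

```text
mouth in foot frame [-66.9 -31.1  15.5] yaw -34.7 F tool [ 1.8  1.7 -8.5] M [-0.    0.35  0.04] grip 0.241 t 21.8333
mouth in foot frame [ 2.7 70.9 15.6] yaw -34.6 F tool [ 0.9 10.  -8.9] M [-2.31 -0.1  -0.  ] grip 0.246 t 22.5
mouth in foot frame [ 56.  -40.6  15.3] yaw -34.6 F tool [-5.  -3.6 -0.4] M [ 0.71 -1.14 -0.01] grip 0.25 t 23.1667
```

Last 120°, let it settle, then release, back off, and check both the deck and the crank.

```bash

python3 -m jog '[{"rx":0,"ry":0,"rz":0,"dx":-2.7,"dy":18.1,"dz":0,"grip":15},{"rx":0,"ry":0,"rz":0,"dx":-7,"dy":16.9,"dz":0,"grip":15},{"rx":0,"ry":0,"rz":0,"dx":-11.1,"dy":14.6,"dz":0,"grip":15},{"rx":0,"ry":0,"rz":0,"dx":-14.5,"dy":11.1,"dz":0,"grip":15},{"rx":0,"ry":0,"rz":0,"dx":-16.9,"dy":7,"dz":0,"grip":15},{"rx":0,"ry":0,"rz":0,"dx":-18.1,"dy":2.4,"dz":0,"grip":15},{"rx":0,"ry":0,"rz":0,"dx":-18.1,"dy":-2.4,"dz":0,"grip":15},{"rx":0,"ry":0,"rz":0,"dx":-16.9,"dy":-7,"dz":0,"grip":15}]' 25 >/dev/null
python3 -c "
from h import *
rel()"
python3 -m jog '[{"rx":0,"ry":0,"rz":0,"dx":0,"dy":0,"dz":0,"grip":15},{"rx":0,"ry":0,"rz":0,"dx":0,"dy":0,"dz":0,"grip":35},{"rx":0,"ry":0,"rz":0,"dx":0,"dy":0,"dz":0,"grip":50},{"rx":0,"ry":0,"rz":0,"dx":0,"dy":0,"dz":0,"grip":50},{"rx":0,"ry":0,"rz":0,"dx":0,"dy":0,"dz":-20,"grip":50},{"rx":0,"ry":0,"rz":0,"dx":0,"dy":0,"dz":-20,"grip":50},{"rx":0,"ry":0,"rz":0,"dx":0,"dy":0,"dz":-25,"grip":50},{"rx":0,"ry":0,"rz":0,"dx":0,"dy":0,"dz":-10,"grip":50}]'
python3 - <<'E'
from gap import *
for n in('scene','top'):
    c=read_camera(n);pickle.dump(c,open(n+'2.pkl','wb'))
run(L('top2'),L('scene2'),(232,241),(309,317))
s=L('scene2')
im=np.hstack([cv2.resize(s['frame'][140:340,130:300],(510,600),interpolation=2),cv2.resize(L('top2')['frame'][100:300,260:355],(285,600),interpolation=2)])
cv2.imwrite('pics/f1.png',im)
E
```

```text
mouth in foot frame [-66.9 -30.6  15.5] yaw -34.7 F tool [ 1.9 -0.3 -6.9] M [0.23 0.56 0.02] grip 0.248 t 23.8333
t: 24.5
tcp_pos: [427.0, -65.7, 229.6]
eef_rot: [-2.883, -0.356, -0.653]
ft_force: [-0.6, -0.1, -1.5]
gripper_width: 0.585
finger_force: 0.0
deck near [327.  156.1] [183.  237.9] [ 626.4 -110.6  122.3]
deck far [327.  78.] [183.  310.4] [ 806.  -114.   120.6]
shelf near [346.  158.7] [163.  234.6] [ 620.5 -150.2  127.6]
shelf far [346.   71.5] [163.  314.8] [ 819.7 -155.1  128.8]
```

View pics/f1.png

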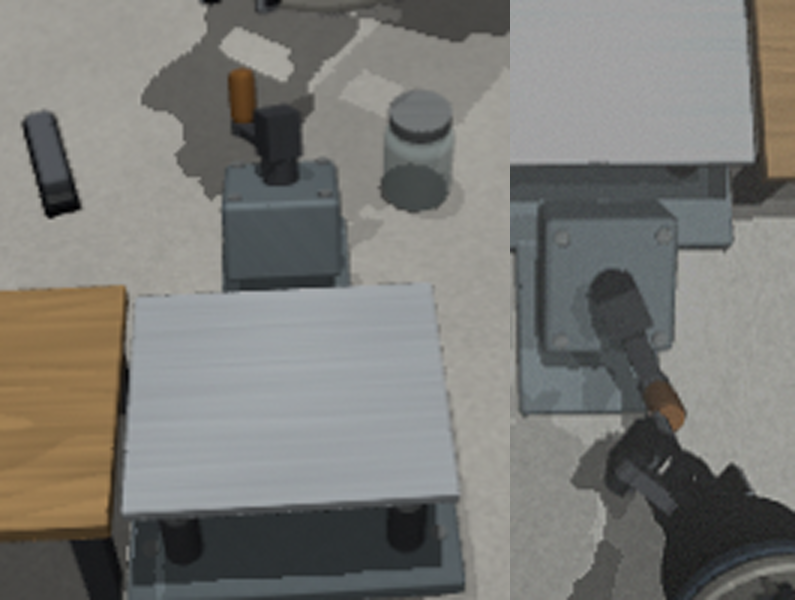

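```bash
python3 - <<'E'
from gap import *
def solve(t,s,tc,tr,sc,sr,Ln):
    a=edge(t,tc,*tr);b=edge(s,sc,*sr);o1,d1=ray(t,*a);o2,d2=ray(s,*b);o1=o1-[Ln,0,0]
    k=np.linalg.solve(np.array([d1[[0,2]],-d2[[0,2]]]).T,(o2-o1)[[0,2]]);return np.round(a,2),np.round(b,2),(o1+k[0]*d1).round(1),(o2+k[1]*d2).round(1)
for i,dn in((0,(244,253)),(2,(232,241))):
    t,s=L(f'top{i}'),L(f'scene{i}')
    print("deck",solve(t,s,(322,331),(74,88),(180,189),dn,180)); print("shelf",solve(t,s,(342,351),(67,78),(158,167),(231,240),200))
    g=cv2.cvtColor(t["frame"],cv2.COLOR_BGR2GRAY);print("deck near",g[152:163,322:331].mean(1).round(),"far",g[74:86,322:331].mean(1).round(),"shelf near",g[152:163,342:351].mean(1).round(),g[67:78,342:351].mean(1).round())
    g=cv2.cvtColor(s["frame"],cv2.COLOR_BGR2GRAY);print("scene far deck 306",g[306:324,180:189].mean(1).round(),"shelf far 309",g[309:324,158:167].mean(1).round(),"shelf near 230",g[230:240,158:167].mean(1).round(),"deck near 232",g[232:254,180:189].mean(1).round())
E
```

```text
deck (array([326.  ,  81.77]), array([184.  , 247.89]), array([ 631. , -118.5,   92.1]), array([ 631. , -123.4,   92.1]))
shelf (array([346.  ,  71.48]), array([162.  , 234.66]), array([ 620.4, -155.6,  127.4]), array([ 620.4, -169.6,  127.4]))
deck near [148. 149. 149. 150. 151. 141. 100.  59.  61.  63.  65.] far [146. 146. 146. 144. 145. 146. 147. 146. 148. 149. 148. 148.] shelf near [92. 91. 90. 87. 88. 88. 82. 63. 50. 48. 47.] [142. 144. 143. 143. 144. 110. 113. 114. 121. 125. 126.]
scene far deck 306 [161. 159. 159. 158. 157. 157. 157. 160. 159. 158. 157. 159. 155. 107.
  74.  57.  40.  37.] shelf far 309 [117. 114. 111. 107. 106. 104.  77.  54.  52.  54.  41.  23.  23.  23.
  23.] shelf near 230 [151. 151. 152. 152. 150. 120. 113. 117. 119. 119.] deck near 232 [153. 154. 154. 154. 155. 156. 157. 157. 156. 157. 156. 154. 155. 155.
 155. 155. 152. 156. 156. 154. 152. 154.]
deck (array([326.  ,  75.48]), array([184.  , 238.13]), array([ 629.5, -110.7,  125.3]), array([ 629.5, -119.9,  125.3]))
shelf (array([346.  ,  71.48]), array([162.  , 234.66]), array([ 620.4, -155.6,  127.3]), array([ 620.4, -169.6,  127.3]))
deck near [160. 147.  98.  64.  70.  71.  71.  71.  72.  73.  71.] far [151. 146. 158. 157. 156. 158. 157. 157. 157. 157. 157. 157.] shelf near [99. 96. 95. 95. 94. 94. 89. 67. 54. 51. 53.] [151. 152. 151. 152. 153. 117. 120. 121. 128. 132. 134.]
scene far deck 306 [160. 159. 161. 159. 128.  76.  67.  50.  41.  37.  34.  36.  37.  38.
  40.  42.  43.  43.] shelf far 309 [119. 116. 113. 109. 108. 106.  79.  55.  53.  55.  42.  23.  24.  24.
  24.] shelf near 230 [153. 154. 154. 154. 152. 123. 115. 119. 121. 121.] deck near 232 [156. 157. 157. 157. 158. 158. 142. 158. 159. 157. 155. 156. 158. 157.
 158. 157. 158. 159. 155. 154. 154. 157.]
```

```bash
python3 - <<'E'
from gap import *
t,s=L('top2'),L('scene2')
a=edge(t,(322,331),151,157);b=edge(s,(180,189),232,241);print(a,b,xz(t,a,s,b))
a=edge(t,(322,331),73,78);b=edge(s,(180,189),308,314);print(a,b,xz(t,a,s,b))
E
```

```text
(np.float64(326.0), np.float64(153.70674645877278)) (np.float64(184.0), np.float64(238.12532495001514)) [ 630.4 -107.5  126.4]
(np.float64(326.0), np.float64(75.48130554689016)) (np.float64(184.0), np.float64(310.3575174969831)) [ 809.1 -110.5  126.2]
```

The crank is on the shaft with its hub at (275,140) in the left crop, and both jars are standing. Measured consistently, the deck is about 1.8 mm low: 126.3 against roughly 128. A further 36° will centre it.

```bash

python3 -m jog '[{"rx":0,"ry":0,"rz":0,"dx":0,"dy":0,"dz":20,"grip":50},{"rx":0,"ry":0,"rz":0,"dx":0,"dy":0,"dz":20,"grip":50},{"rx":0,"ry":0,"rz":0,"dx":0,"dy":0,"dz":20,"grip":50},{"rx":0,"ry":0,"rz":0,"dx":0,"dy":0,"dz":15,"grip":50},{"rx":0,"ry":0,"rz":0,"dx":0,"dy":0,"dz":0,"grip":35},{"rx":0,"ry":0,"rz":0,"dx":0,"dy":0,"dz":0,"grip":15},{"rx":0,"ry":0,"rz":0,"dx":0,"dy":0,"dz":0,"grip":15},{"rx":0,"ry":0,"rz":0,"dx":0,"dy":0,"dz":0,"grip":15}]' 25 >/dev/null
python3 -c "
from h import *
rel()"
python3 -m jog '[{"rx":0,"ry":0,"rz":0,"dx":-11.8,"dy":-8.6,"dz":0,"grip":15},{"rx":0,"ry":0,"rz":0,"dx":-9.8,"dy":-10.9,"dz":0,"grip":15},{"rx":0,"ry":0,"rz":0,"dx":-7.3,"dy":-12.7,"dz":0,"grip":15},{"rx":0,"ry":0,"rz":0,"dx":0,"dy":0,"dz":0,"grip":15},{"rx":0,"ry":0,"rz":0,"dx":0,"dy":0,"dz":0,"grip":15},{"rx":0,"ry":0,"rz":0,"dx":0,"dy":0,"dz":0,"grip":35},{"rx":0,"ry":0,"rz":0,"dx":0,"dy":0,"dz":0,"grip":50},{"rx":0,"ry":0,"rz":0,"dx":0,"dy":0,"dz":0,"grip":50}]' 25
python3 -m jog '[{"rx":0,"ry":0,"rz":0,"dx":0,"dy":0,"dz":-20,"grip":50},{"rx":0,"ry":0,"rz":0,"dx":0,"dy":0,"dz":-20,"grip":50},{"rx":0,"ry":0,"rz":0,"dx":0,"dy":0,"dz":-30,"grip":50},{"rx":0,"ry":0,"rz":0,"dx":0,"dy":0,"dz":-30,"grip":50},{"rx":0,"ry":0,"rz":0,"dx":0,"dy":0,"dz":-20,"grip":50},{"rx":0,"ry":0,"rz":0,"dx":0,"dy":0,"dz":0,"grip":50},{"rx":0,"ry":0,"rz":0,"dx":0,"dy":0,"dz":0,"grip":50},{"rx":0,"ry":0,"rz":0,"dx":0,"dy":0,"dz":0,"grip":50}]'
python3 - <<'E'
from gap import *
rel()
for n in('scene','top'):
    c=read_camera(n);pickle.dump(c,open(n+'3.pkl','wb'))
t,s=L('top3'),L('scene3')
a=edge(t,(322,331),150,157);b=edge(s,(180,189),232,241);print(a,b,xz(t,a,s,b))
a=edge(t,(322,331),72,78);b=edge(s,(180,189),307,314);print(a,b,xz(t,a,s,b))
cv2.imwrite('pics/f2.png',cv2.resize(s['frame'][140:340,130:360],(690,600),interpolation=2))
E
```

```text
mouth in foot frame [-67.  -30.6  15.5] yaw -34.7 F tool [-2.8  4.3 -1.2] M [-0.9  -0.53 -0.02] grip 0.249 t 25.2667
t: 25.93
tcp_pos: [454.4, -22.9, 157.7]
eef_rot: [-2.882, -0.356, -0.653]
ft_force: [0.7, -0.1, -0.3]
gripper_width: 0.579
finger_force: 0.0
t: 26.6
tcp_pos: [403.4, -22.5, 265.8]
eef_rot: [-2.882, -0.355, -0.653]
ft_force: [0.3, 0.0, 0.4]
gripper_width: 0.589
finger_force: 0.0
mouth in foot frame [-72.1  12.1 134.8] yaw -34.7 F tool [ 0.4 -0.3 -0.2] M [-0.12 -0.15 -0.01] grip 0.589 t 26.6
(np.float64(326.0), np.float64(153.4905460475643)) (np.float64(184.0), np.float64(237.48377446723325)) [ 630.3 -107.   128.5]
(np.float64(326.0), np.float64(75.48957091413966)) (np.float64(184.0), np.float64(309.7487780117599)) [ 808.5 -110.2  127.4]
```

View pics/f2.png

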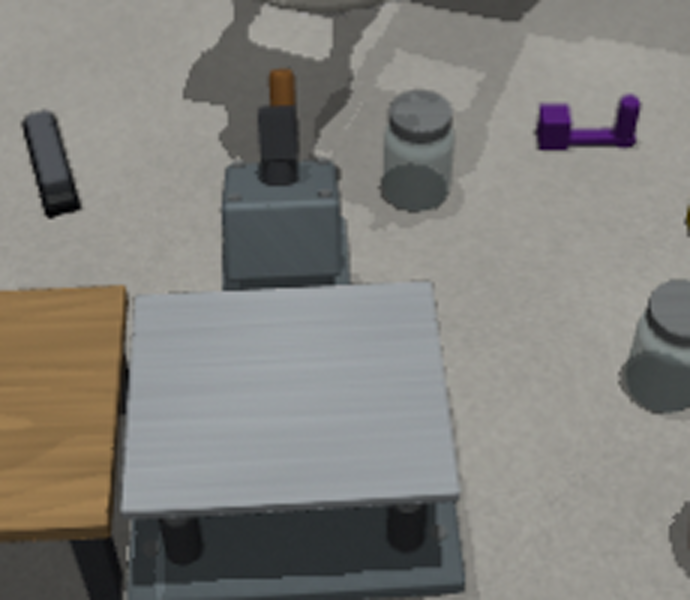

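The deck is at z≈128.0 and the shelf at z≈128.1. The crank is seated (hub at (278,135)), both jars stand at (420,150) and (665,345), and the hand is clear.

```bash
python3 -c "
from plant import *
print(job_done())"
```

```text
the job is handed in; nothing more can be done
None
```

I handed the job in at about 27 s: the crank is fully home on the shaft and released, the deck is within about 1 mm of the shelf by camera (z ≈ 128 mm for both), and both jars still stand where they were; no verdict came back.

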